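Hang the parts pail on the weighing stand and tare it

ROBOT

A 6-joint arm with a two-finger parallel gripper is mounted at the origin on a cart in front of the work surface, level with it; the furniture and walls round the work are solid. World frame = base frame: x ahead of the robot, y to its left, z up, the work surface at z = 0. Lengths are in m, angles in degrees, forces in N, time in s.
With the tool pointing down it reaches from about 0.225 to 0.875 m from the base axis. Payload 3.4 kg.
Tool frame: the origin (TCP) lies at the very end of the fingers, on their centre line; the grasp point (between the pads) lies 19 mm behind it; z points along the fingers, y is the line along which they close (so a half turn about z gives the same grasp; the last joint's range is limited). The gripper opens to 85 mm and grips with 20 to 120 N. Pads are 22 mm wide; open, the fingers measure 114 mm over their backs; the gripper's body (76 mm by 85 mm) begins 54 mm behind the grasp point. The pads swing forward as they close: fully open they stand 13 mm farther back than shut.
Start: joints at [57.067, 15.808, 86.224, -0, 77.962, -6.933], TCP at [0.252, 0.517, 0.231] pointing down, gripper open.
Joint ranges: [-165.64, 165.64], [-43.16, 119.46], [12.63, 154.43], [-67.54, 247.53], [6.08, 155.33], [-154.97, 154.97]. Speed limits (degrees/s): [147.25, 147.25, 180, 180, 180, 180].

INTERFACE

Orientations are given as a 3x3 rotation matrix whose columns are the frame's x, y, z axes.
In Python, from rig import move_to, movel, goto_joints, gripper_to, sleep, ik, grab_frame, get_calibration, Unreachable, job_done, current_t, current_qpos, current_qvel, current_effort, current_tool_pos, current_tool_rot, current_ft_force, current_wrist_torque, current_opening, current_finger_force gives the robot as it stands. Calls block until the motion is done:
- move_to(position, orientation): joint-space move of the TCP to a pose.
- movel(position, rotation=None, v=0.15, f_stop=None): straight line of the TCP; rotation=None keeps the orientation; v is the mean speed in m/s. With f_stop (N) it stops when the force on the tool has changed by that much, and returns True; else False.
- goto_joints(angles): joint-space move.
- gripper_to(opening, strength=None): finger opening in m; strength is the grip in N (None keeps the last); returns when the fingers have stopped.
- sleep(seconds).
- ik(position, orientation): joint angles nearest the present ones, or None.
- grab_frame(name): name is "side" or "top" or "wrist"; returns the picture (400x640x3 uint8, red, green, blue); there is no depth.
- get_calibration(name): a dict with "vfov" (degrees; the focal length in pixels is half the picture's height over the tangent of half this angle, whatever the lens; pixels are square), "cx", "cy" (the principal point, pixels), "eye" and "attitude" of the camera in the world. Camera axes: x right, y down, z forward; pixel columns grow to the right and rows downward; lengths in m; the calibration is good to about 2 mm. A picture is of the moment at which its call begins: read the wrist's pose just before it. get_calibration takes no time and is no camera call; for the wrist camera it gives the pose at the moment of the call.
A pose or a line that the arm cannot do raises Unreachable and nothing moves.
- job_done(): hands the job in; it is judged then, once.
Readings, each from a call of its own:
- current_t(): time.
- current_qpos(): joint angles.
- current_qvel(): joint speeds.
- current_effort(): joint torques, N m.
- current_tool_pos(): TCP position.
- current_tool_rot(): TCP orientation.
- current_ft_force(): force on the tool from outside, world axes, zero at the start.
- current_wrist_torque(): the same for the moment, N m.
- current_opening(): finger opening in m.
- current_finger_force(): force on a finger pad.
Only numpy, scipy, OpenCV 4.12 (cv2) and the standard library are available. Lean on these libraries where they do the work, as an engineer would, in place of code of your own. Each camera call takes 0.05 s, during which the arm holds its last target. There are 200 camera calls.

TASK

Hang the small metal parts pail by its folding wire handle across both prongs of the weighing stand, lowering it gently so that the sprung prongs take its weight before you let go: no drop, and no pushing the prongs down to the bottom of their travel. With the pail hanging level, free and still, press the stand's tare plunger down to its stop and let it come back up. Leave the other things on the table undisturbed.

Things in the scene. Friction and masses are not known exactly. Their poses are not given: they have to be found in the camera images.
- pail: open rectangular bare-metal pail holding three plastic pipe fittings (fixed in it, below the rim); 90 (x) x 120 (y) x 70 (z) mm, walls 3 mm; weighs roughly 0.35 to 0.65 kg in all. Origin: centre of its underside, z up. Its handle is hinged 60 mm above the underside, about the pail's y axis.
- bail_crown (a point): middle of the top bar of the pail's steel wire handle (bar centre line). The bar runs along this point's y, is 8 mm thick and straight for 104 mm; the handle is 142 mm wide over all and its side legs run 85 mm down (-z of the point) to the hinge. With the handle upright the bar is 145 mm above the pail's underside.
- bail (a joint): angle of the handle on the pail (rad): 0 upright, positive leaning to the pail's +x, up to 1.3 either way. The hinge is slightly stiff: the handle stays where it is put and turns with about 0.5 N at the bar.
- stand: fixed grey weighing stand: base plate 10 mm thick; column 100 mm wide, 245 mm high, with its front face 4 mm behind this origin (underside, z up, -x is its front). Two steel prongs reach 104 mm forward (-x) from it; nothing overhangs them. The tare plunger is on a low housing 138 mm behind this origin, on the far side of the column (its axis 88 mm behind the column).
- yoke_seat (a point): midway between the sprung yoke's two 7 mm prongs (at y = -36 and +36 mm), at the top of their flat seats; 215 mm above the table unloaded. x points back to the column (84 mm away). Seat flat from x = -10 to +10 mm; behind it the prongs rise 12 mm, in front the ends turn up to 22 mm above the seat at x = -24 mm. A bar on the seat has its centre 4 mm above this point.
- yoke (a joint): how far the yoke has sunk on its spring (m): about 0 unloaded, bottom stop 0.055; spring about 200 N/m. The weight of the pail, which varies, decides where it comes to rest.
- plunger_top (a point): centre of the top face of the tare plunger, a 34 mm round metal mushroom head on the low grey housing behind the column, on the far side from the prongs; it is pressed straight down. Head top 122 mm above the table when up, housing top 88 mm.
- plunger (a joint): travel of the tare plunger (m): 0 up, 0.012 at its stop (about 6 N there); springs back by itself.
- screw_jar: bystander: clear jar with a red lid, 63 mm across, 80 mm high; origin at the centre of its underside.
- tape_measure: bystander: teal tape measure, 36 x 82 x 65 mm high; origin at the centre of its underside.
- adapter_plug: bystander: white plug adapter, 45 x 45 x 36 mm high; origin at the centre of its underside.

How it is judged:
By the outcome, as a careful person would: the job done as asked, in the order asked, and still so for the second after the job is handed in, with the robot touching nothing.
It also fails if it takes over 72 s, if anything falls off the work surface, if the arm or the gripper's body presses on something with over 40 N, if the wrist force passes 120 N, or if a joint passes its speed limit or range.

## Working session

There is one attempt and no reset: what is moved stays moved. The work goes in short steps, each a Python script; the robot and the scene stay as the last script left them, time stands still between calls to the robot, and variables do not carry over. Pictures are saved under pics/ and viewed, at most 10 in all, crops included, and the job is handed in when it is done.

```bash
ls; mkdir -p pics; python3 - <<'E'
from rig import *
import cv2,numpy as np
for n in ["side","top","wrist"]:
    f=grab_frame(n); cv2.imwrite(f"pics/{n}0.png",f[:,:,::-1]); c=get_calibration(n); print(n,c)
print(current_t(),current_tool_rot(),current_opening())
E
```

```text
pics
side {'vfov': 46.50950683860337, 'cx': 316.0043803504519, 'cy': 200.29978585203628, 'eye': array([-0.15105263, -0.26083864,  1.08143964]), 'attitude': array([[ 0.49642087, -0.68311566,  0.5356485 ],
       [-0.86796451, -0.40074389,  0.29332906],
       [ 0.01428019, -0.61053856, -0.79185778]])}
top {'vfov': 47.88636694641724, 'cx': 314.3567609570505, 'cy': 198.74612233277335, 'eye': array([0.29546786, 0.0957086 , 1.54765858]), 'attitude': array([[ 0.00369728, -0.98860918,  0.15046001],
       [-0.9999854 , -0.00424821, -0.00334037],
       [ 0.00394151, -0.15044546, -0.98861045]])}
wrist {'vfov': 59.599317022314395, 'cx': 318.6304691510257, 'cy': 195.68604187058213, 'eye': array([0.18772176, 0.54967751, 0.37214424]), 'attitude': array([[ 4.39326935e-01,  8.62237831e-01,  2.52066990e-01],
       [ 8.98327051e-01, -4.21491502e-01, -1.23908931e-01],
       [-5.94874261e-04,  2.80875126e-01, -9.59744138e-01]])}
0.15 [[-8.98786084e-01  4.38386800e-01 -7.66655664e-04]
 [ 4.38387436e-01  8.98785332e-01 -1.17573216e-03]
 [ 1.73633408e-04 -1.39282391e-03 -9.99999015e-01]] 0.08555701469116013
```

View pics/top0.png

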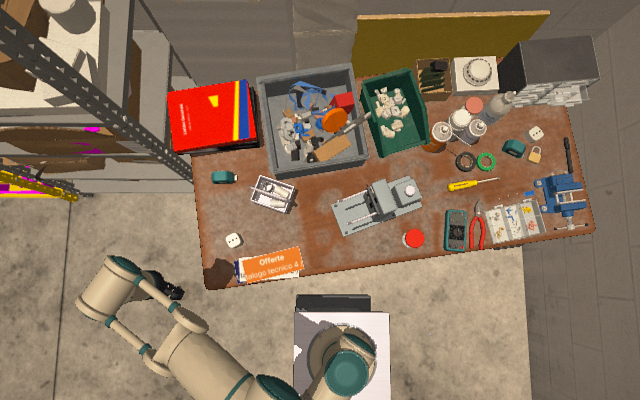

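View pics/side0.png

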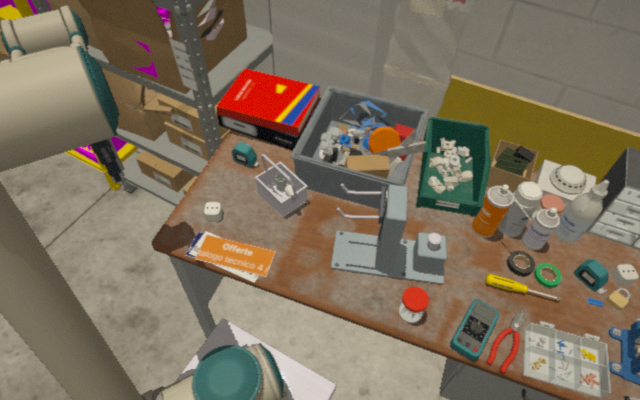

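The top view shows the pail at about (273,193), with the stand at about (380,205), prongs to the left (+y) and plunger at (410,188). The jar is at (414,238), the tape at (224,177) and the plug at (233,240). I'll enlarge both views next.

```bash
python3 - <<'E'
import cv2
def crop(n,x0,y0,w,h,s,o):
    f=cv2.imread(f"pics/{n}0.png")[y0:y0+h,x0:x0+w]; f=cv2.resize(f,None,fx=s,fy=s,interpolation=cv2.INTER_CUBIC)
    for x in range(-(-x0//10)*10,x0+w,10): cv2.line(f,((x-x0)*s,0),((x-x0)*s,4+6*(x%50==0)),(0,255,255),1); x%50==0 and cv2.putText(f,str(x),((x-x0)*s,22),0,.4,(0,255,255),1)
    for y in range(-(-y0//10)*10,y0+h,10): cv2.line(f,(0,(y-y0)*s),(4+6*(y%50==0),(y-y0)*s),(0,255,255),1); y%50==0 and cv2.putText(f,str(y),(12,(y-y0)*s),0,.4,(0,255,255),1)
    cv2.imwrite("pics/"+o,f)
crop("top",240,160,190,90,4,"topc.png")
crop("side",245,140,205,150,4 if 0 else 3,"sidec.png")
crop("side",245,140,200,145,4,"sidec.png")
E
```

```text
(no output)
```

View pics/topc.png

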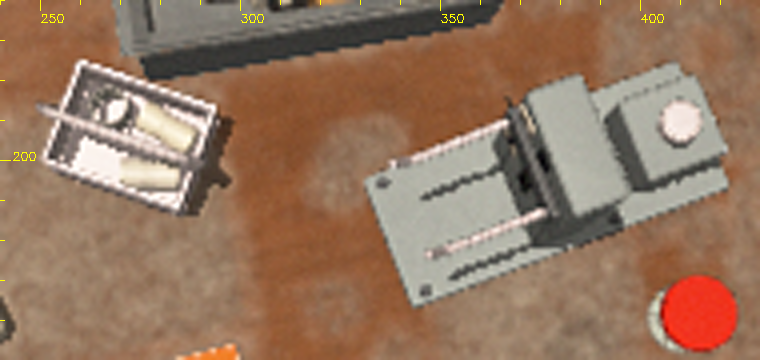

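View pics/sidec.png

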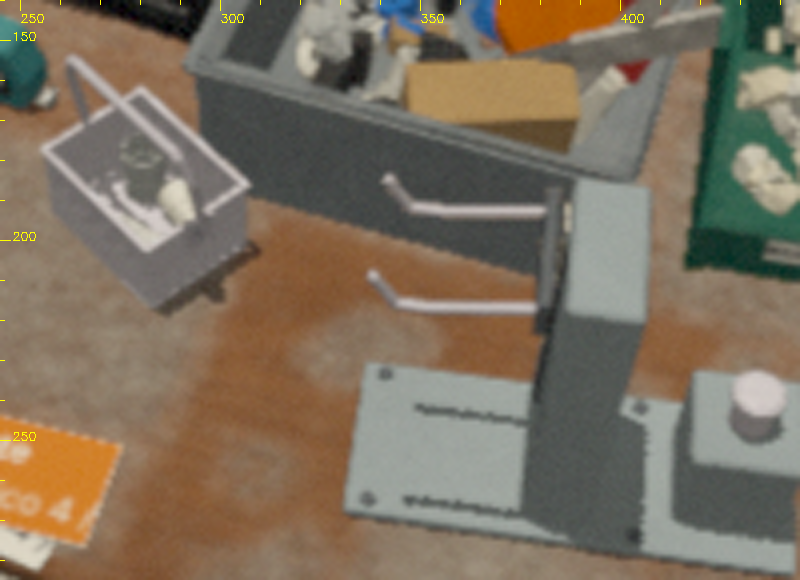

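The crops give the rim corners, the bar ends, the prong tips and bends, the column top edge and the plunger in both views. I'll fit both poses jointly from these.

```bash
cat > geo.py <<'E'
import numpy as np
from rig import *
from scipy.optimize import least_squares
def proj(c,P):
    P=np.atleast_2d(P); q=(P-c["eye"])@c["attitude"]; f=200/np.tan(np.radians(c["vfov"])/2)
    return np.c_[c["cx"]+f*q[:,0]/q[:,2], c["cy"]+f*q[:,1]/q[:,2]]
def Rz(a): c,s=np.cos(a),np.sin(a); return np.array([[c,-s,0],[s,c,0],[0,0,1]])
def T(p,P): return np.atleast_2d(P)@Rz(p[2]).T+[p[0],p[1],0]
def plane(c,uv,z):
    f=200/np.tan(np.radians(c["vfov"])/2); d=c["attitude"]@[(uv[0]-c["cx"])/f,(uv[1]-c["cy"])/f,1]
    return c["eye"]+d*(z-c["eye"][2])/d[2]
E
python3 - <<'E'
from geo import *
ct,cs=get_calibration("top"),get_calibration("side")
t=lambda *a:np.array(a,float)/4+[239.6,159.6]; s=lambda *a:np.array(a,float)/4+[244.6,139.6]
# stand
S=[(ct,(138,0,.122),t(681,121)),(cs,(138,0,.122),s(757,392)),
(cs,(4,50,.245),s(578,180)),(cs,(4,-50,.245),s(567,315)),(ct,(4,50,.245),t(527,97)),(ct,(4,-50,.245),t(572,216)),
(cs,(-103,36,.234),s(388,179)),(cs,(-103,-36,.234),s(373,274)),(cs,(-90,36,.2115),s(411,211)),(cs,(-90,-36,.2115),s(402,305)),
(ct,(-104,36,.234),t(394,163)),(ct,(-104,-36,.234),t(430,254))]
S=[(c,np.array(p)*[.001,.001,1],u) for c,p,u in S]
r=lambda p:np.concatenate([(proj(c,T(p,P))-u).ravel() for c,P,u in S])
o=least_squares(r,[.45,-.05,-1.4],loss="soft_l1");print("stand",o.x,np.degrees(o.x[2]));print(r(o.x).reshape(-1,2).round(1).tolist())
print("seat",T(o.x,[-.08,0,.215]),"plunger",T(o.x,[.138,0,.122]))
# pail: y axis towards image left
h=.045;w=.06
R=[(-h,w),(-h,-w),(h,-w),(h,w)]
for sgn in (1,):
  tp=[t(44,158),t(183,213),t(217,106),t(83,62)]; sp=[s(42,149),s(150,250),s(249,185),s(140,88)]
  def r(p):
    a=[(proj(c,T(p,[x,y,.07]))-u).ravel() for c,us in((ct,tp),(cs,sp)) for (x,y),u in zip(R,us)]
    a.append((proj(cs,T(p,[-h,-w,0]))-s(155,310)).ravel())
    b=p[3]; bx,bz=.085*np.sin(b),.06+.085*np.cos(b)
    # bar line: distance of measured points to projected bar line
    for c,us in((ct,[t(60,115),t(120,133),t(185,155)]),(cs,[s(85,73),s(125,109),s(175,150)])):
        e=proj(c,T(p,[[bx,.05,bz],[bx,-.05,bz]])); n=e[1]-e[0]; n=np.array([-n[1],n[0]])/np.hypot(*n)
        a.append([(u-e[0])@n for u in us])
    return np.concatenate(a)
  o=least_squares(r,[.5,.2,.3,0],loss="soft_l1");p=o.x;print("pail",p,np.degrees(p[2:]),o.cost);print(r(p).round(1).tolist())
  print("bar",T(p,[.085*np.sin(p[3]),0,.06+.085*np.cos(p[3])]))
for n,u,z in(("jar",(414,238),.08),("tape",(224,177),.06),("plug",(233,240),.036)): print(n,plane(ct,u,z).round(3))
print("binedge",plane(ct,t(145,75),.1),plane(ct,t(500,20),.1))
E
```

```text
stand [ 0.49492149 -0.08763778 -1.21008684] -69.3328690129351
[[0.3, -0.3], [1.2, 0.7], [-0.3, -0.8], [-0.5, -0.2], [-0.9, -1.5], [0.5, 0.4], [0.8, 1.0], [0.6, 1.5], [-0.1, -0.3], [-1.6, 0.3], [-0.4, -0.3], [-0.6, -0.3]]
seat [[ 0.46668644 -0.01278605  0.215     ]] plunger [[ 0.54362696 -0.21675702  0.122     ]]
pail [ 0.54044664  0.23183193 -0.3213502  -0.15645476] [-18.41201037  -8.96419716] 3.501702596459519
[-0.3, 0.5, -0.8, -1.8, -0.4, -0.4, -0.9, -0.7, 0.3, 0.8, 0.1, 0.7, 0.2, 0.2, 0.4, 0.6, -0.1, 0.6, 0.3, -0.2, -0.1, 0.2, 0.3, -0.5]
bar [[0.52788016 0.23601517 0.1439618 ]]
jar [ 0.391 -0.234  0.08 ]
tape [0.595 0.395 0.06 ]
plug [0.385 0.362 0.036]
binedge [0.58276608 0.21708248 0.1       ] [ 0.63015488 -0.07409049  0.1       ]
```

```bash
cat >> geo.py <<'E'
PAIL=np.array([.54045,.23183,-.32135]); BAIL=-.15645
ST=np.array([.49492,-.08764,-1.21009])
def tool(yaw,b=0,e=1):
    M=Rz(yaw)@np.array([[np.cos(b),0,np.sin(b)],[0,1,0],[-np.sin(b),0,np.cos(b)]])
    z=-M[:,2]; y=e*M[:,0]; return np.c_[np.cross(y,z),y,z]
def tcp(bar,R): return np.asarray(bar)+R[:,2]*.019
def bar(b): return T(PAIL,[.085*np.sin(b),0,.06+.085*np.cos(b)])[0]
def seat(dx=0,dz=0): return T(ST,[-.08+dx,0,.219+dz])[0]
E
python3 - <<'E'
from geo import *
for e in(1,-1):
    print("grasp",e,ik(tcp(bar(BAIL)+[0,0,.08],tool(PAIL[2],BAIL,e)),tool(PAIL[2],BAIL,e)),ik(tcp(bar(0),tool(PAIL[2],0,e)),tool(PAIL[2],0,e)))
    for d in(-.16,0): print("seat",e,d,ik(tcp(seat(d,.04),tool(ST[2],0,e)),tool(ST[2],0,e)))
pl=T(ST,[.138,0,.122])[0]
for a in(0,np.pi/2,np.pi,-np.pi/2):
    R=tool(ST[2]+a); print("pl",a,R[:,0].round(2),Rz(ST[2])[:,0].round(2),ik(pl,R))
ct=get_calibration("top"); print(plane(ct,(276,178.5),0),plane(ct,(364,164.5),0))
E
```

```text
grasp 1 [20.56552474 13.89194537 93.40017367 -6.16641378 65.84126583 41.16552572] [ 1.64398676e+01  2.12446774e+01  9.38359673e+01 -2.54444375e-14
  6.49193553e+01  3.48518664e+01]
seat 1 -0.16 [ 9.22261408e+00  3.01690104e+00  1.01077382e+02 -2.54444375e-14
  7.59057166e+01  7.85556639e+01]
seat 1 0 [-1.01184849e+01  6.09585233e+00  9.76078244e+01 -2.54444375e-14
  7.62963232e+01  5.92145650e+01]
grasp -1 [  20.56552474   13.89194537   93.40017367   -6.16641378   65.84126583
 -138.83447428] [ 1.64398676e+01  2.12446774e+01  9.38359673e+01 -2.54444375e-14
  6.49193553e+01 -1.45148134e+02]
seat -1 -0.16 [ 9.22261408e+00  3.01690104e+00  1.01077382e+02 -2.54444375e-14
  7.59057166e+01 -1.01444336e+02]
seat -1 0 [-1.01184849e+01  6.09585233e+00  9.76078244e+01 -2.54444375e-14
  7.62963232e+01 -1.20785435e+02]
pl 0 [ 0.94  0.35 -0.  ] [ 0.35 -0.94  0.  ] [-2.85489411e+01  2.12296527e+01  9.45072508e+01 -2.54444375e-14
  6.42630965e+01  4.07841088e+01]
pl 1.5707963267948966 [-0.35  0.94  0.  ] [ 0.35 -0.94  0.  ] [-2.85489411e+01  2.12296527e+01  9.45072508e+01 -2.54444375e-14
  6.42630965e+01 -4.92158912e+01]
pl 3.141592653589793 [-0.94 -0.35  0.  ] [ 0.35 -0.94  0.  ] [-2.85489411e+01  2.12296527e+01  9.45072508e+01 -2.54444375e-14
  6.42630965e+01 -1.39215891e+02]
pl -1.5707963267948966 [ 0.35 -0.94  0.  ] [ 0.35 -0.94  0.  ] [-2.85489411e+01  2.12296527e+01  9.45072508e+01 -2.54444375e-14
  6.42630965e+01  1.30784109e+02]
[0.60207969 0.2249332  0.        ] [ 0.65362437 -0.0837127   0.        ]
```

```bash
python3 - <<'E'
from geo import *
import cv2
R=tool(PAIL[2],BAIL); p=tcp(bar(BAIL),R)
gripper_to(.045,40)
move_to(p-R[:,2]*.09,R)
f0=current_ft_force()
print("hit",movel(p,v=.12,f_stop=6),current_tool_pos()-p)
gripper_to(0,40); print("open",current_opening(),current_finger_force(),current_ft_force()-f0)
for b in np.linspace(BAIL,0,5)[1:]:
    Q=tool(PAIL[2],b); movel(tcp(bar(b),Q),Q,v=.02)
print(current_ft_force()-f0,current_t())
gripper_to(0,80)
for n in("side","wrist"):
    cv2.imwrite(f"pics/{n}1.png",grab_frame(n)[:,:,::-1])
a=cv2.imread("pics/side1.png")[120:250,225:340]; b=cv2.imread("pics/wrist1.png")
cv2.imwrite("pics/c1.png",np.hstack([cv2.resize(a,(354,400)),b[:,100:540]]))
E
```

```text
hit False [0.00043507 0.00043854 0.00063106]
open 0.006406109468839009 39.09724831581116 [-0.94231086 -1.66484107  5.58369864]
[ 0.71544977 -2.00351002  6.60200733] 4.4833
```

View pics/c1.png

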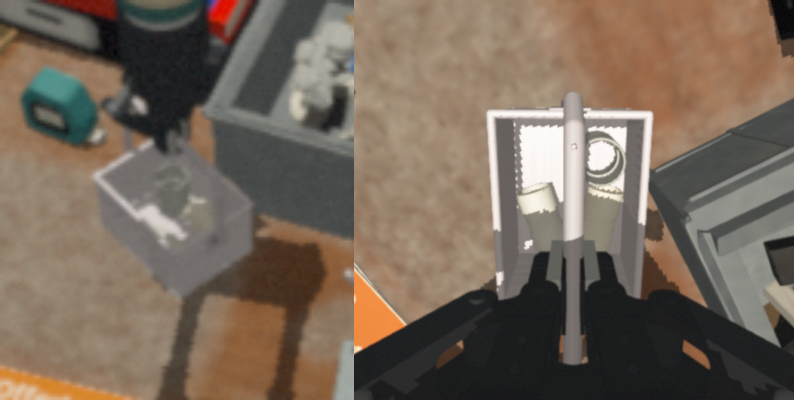

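The wrist view shows the bar held between the pads and centred over the pail: bar at col 573, rim from 490 to 652. Lifting it clear and weighing it.

```bash
python3 - <<'E'
from geo import *
import cv2
R=tool(PAIL[2]); p=tcp(bar(0),R)
movel(p+[0,0,.012],R,v=.02); sleep(.3); print(current_ft_force(),current_opening())
movel(p+[0,0,.115],R,v=.08)
movel(np.array([.44,.19,(p+[0,0,.115])[2]]),R,v=.08)
S=tool(ST[2]); q=tcp(seat(-.16,.041),S)
movel(q,S,v=.07); sleep(1.)
for _ in range(3): print(current_ft_force(),current_wrist_torque()); sleep(.2)
print(current_t(),current_tool_pos()-q)
for n in("side","wrist"):
    cv2.imwrite(f"pics/{n}2.png",grab_frame(n)[:,:,::-1])
a=cv2.imread("pics/side2.png")[120:285,265:410]; b=cv2.imread("pics/wrist2.png")
cv2.imwrite("pics/c2.png",np.hstack([cv2.resize(a,(352,400)),b[:,100:540]]))
E
```

```text
[-0.01824778 -0.58549261 -5.44207745] 0.005075028130706361
[ 0.3539829   0.18403305 -5.3390487 ] [ 0.0112036   0.03725987 -0.06069909]
[ 0.26427715 -0.06757224 -4.51619355] [-0.01521832  0.02047119 -0.00323334]
[ 0.09188868 -0.16785571 -4.45504764] [-0.02940818 -0.0239252  -0.05645734]
11.4417 [ 2.13115028e-06 -1.50687560e-05 -2.16511887e-05]
```

View pics/c2.png

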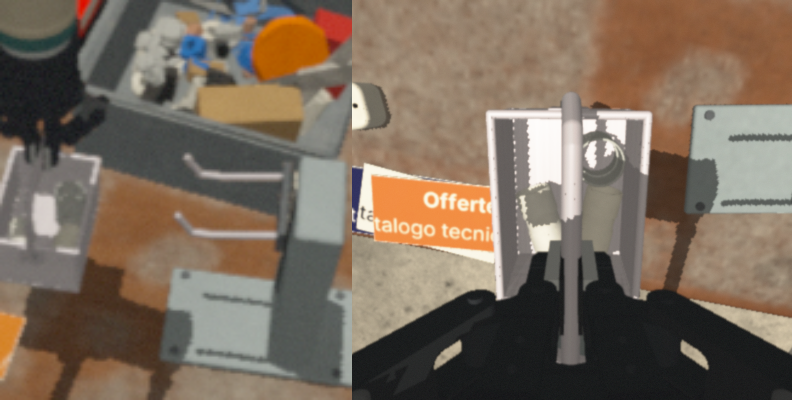

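The pail hangs level in the gripper and lines up with the stand: bar at col 571, rim from 488 to 651. Moving it in over the prongs, then lowering in steps while watching the force.

```bash
python3 - <<'E'
from geo import *
import cv2
S=tool(ST[2])
def fz(n=6):
    a=[]
    for _ in range(n): a.append(current_ft_force()); sleep(.03)
    return np.mean(a,0).round(2)
print("hit",movel(tcp(seat(0,.041),S),S,v=.05,f_stop=5)); sleep(.4)
print(fz(10))
print(movel(tcp(seat(0,.006),S),S,v=.04,f_stop=5)); sleep(.3); print(fz(10))
for dz in(.001,-.004,-.009):
    movel(tcp(seat(0,dz),S),S,v=.02); sleep(.15); print(dz,fz())
print(current_t())
for n in("side","top"):
    cv2.imwrite(f"pics/{n}3.png",grab_frame(n)[:,:,::-1])
a=cv2.imread("pics/side3.png")[150:270,310:420]; b=cv2.imread("pics/top3.png")[150:250,310:420]
cv2.imwrite("pics/c3.png",np.hstack([cv2.resize(a,(400,436)),cv2.resize(b,(400,436))]))
E
```

```text
hit False
[ 0.21  0.22 -5.01]
False
[ 0.02  0.22 -4.95]
0.001 [ 0.27 -0.07 -4.72]
-0.004 [-0.03  0.17 -3.8 ]
-0.009 [ 0.17 -0.04 -3.26]
19.5333
```

View pics/c3.png

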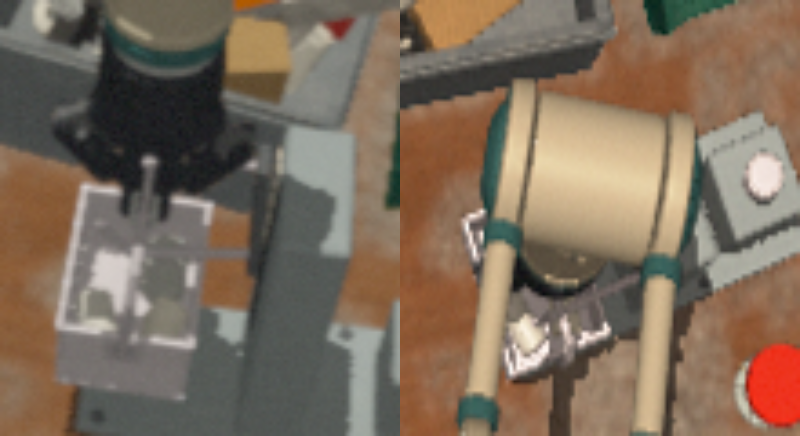

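The side view shows the bar resting across the prongs, with the near prong visible at about (225,255) behind it. Force falls 1 N per 5 mm, which matches the spring. I'll keep lowering until the tool carries nothing, then release.

```bash
python3 - <<'E'
from geo import *
import cv2
S=tool(ST[2])
def fz(n=8):
    a=[]
    for _ in range(n): a.append(current_ft_force()); sleep(.03)
    return np.mean(a,0).round(2)
dz=-.009
for dz in(-.017,-.021):
    movel(tcp(seat(0,dz),S),S,v=.02); sleep(.15); f=fz(); print(dz,f)
while f[2]<-.3 and dz>-.034:
    dz-=max(.001,-f[2]/200*.9); movel(tcp(seat(0,dz),S),S,v=.02); sleep(.15); f=fz(); print(round(dz,4),f)
print(current_t())
cv2.imwrite("pics/side4.png",grab_frame("side")[:,:,::-1])
E
```

```text
-0.017 [ 0.76 -0.31 -1.48]
-0.021 [ 0.98 -0.48 -0.64]
-0.0239 [ 1.33 -0.22 -0.  ]
22.075
```

```bash
python3 - <<'E'
from geo import *
import cv2
S=tool(ST[2])
gripper_to(0,20); print(current_ft_force().round(2))
for o in(.009,.013,.02,.032): gripper_to(o); print(o,current_opening(),current_ft_force().round(2))
print("hit",movel(tcp(seat(0,.06),S),S,v=.05,f_stop=3)); print(current_ft_force().round(2))
movel(tcp(seat(.0,.12),S),S,v=.15)
P=T(ST,[.138,0,0])[0]
movel(P+[0,0,.32],S,v=.25); gripper_to(0); print(current_t())
for n in("side","top"):
    cv2.imwrite(f"pics/{n}5.png",grab_frame(n)[:,:,::-1])
sleep(.4);g=grab_frame("side").astype(int); print("motion",np.abs(g[140:280,300:410]-cv2.imread("pics/side5.png")[140:280,300:410,::-1]).mean())
a=cv2.imread("pics/side5.png")[150:270,310:430]; b=cv2.imread("pics/top5.png")[140:260,310:430]
cv2.imwrite("pics/c5.png",np.hstack([cv2.resize(a,(400,400)),cv2.resize(b,(400,400))]))
E
```

```text
[ 1.09 -0.2  -0.68]
0.009 0.008987922095575827 [-0.94 -1.09  0.27]
0.013 0.013409777583086686 [ 0.55 -0.76 -0.48]
0.02 0.02002436701038911 [-0.43  0.59  0.88]
0.032 0.03199590401219608 [ 0.2  -0.37  1.27]
hit False
[ 0.1   0.4  -0.09]
27.1
motion 1.8705627705627705
```

View pics/c5.png

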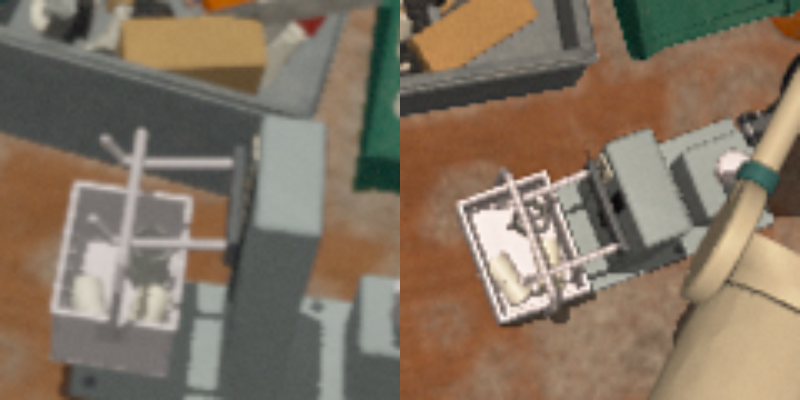

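The pail hangs across both prongs: bar from (140,130) to (122,320) in the side crop, with nothing touching it. I'll fit its tilt and check that it's still before pressing.

```bash
python3 - <<'E'
from geo import *
import cv2
from scipy.spatial.transform import Rotation as Ro
ct,cs=get_calibration("top"),get_calibration("side")
k=.3
s=lambda x,y:np.array([310+x*k-.35,150+y*k-.35]); t=lambda x,y:np.array([310+x*k-.35,140+y*k-.35])
h,w=.045,.06
# corners: (-x,+y),( +x,+y),(+x,-y),(-x,-y)
L=[(-h,w,.07),(h,w,.07),(h,-w,.07),(-h,-w,.07)]
D=[(cs,P,u) for P,u in zip(L,[s(77,183),s(192,200),s(180,328),s(55,312)])]+[(ct,P,u) for P,u in zip(L,[t(545,172)-[120,0],t(595,290)-[120,0],t(505,322)-[120,0],t(458,203)-[120,0]])]
D[4:]=[(ct,P,u) for P,u in zip(L,[t(58,203),t(145,172),t(195,290),t(105,322)])]
D+=[(cs,(-h,-w,0),s(52,361)),(cs,(h,-w,0),s(165,375))]
f=lambda p:np.concatenate([(proj(c,Ro.from_euler("ZYX",p[3:]).apply(P)+p[:3])-u).ravel() for c,P,u in D])
o=least_squares(f,[.467,-.013,.05,ST[2],0,0],loss="soft_l1");print(o.x[:3].round(4),np.degrees(o.x[3:]).round(1),np.degrees(ST[2]),f(o.x).round(1).tolist(),"seat",seat())
g=[grab_frame("side").astype(float)]
for d in(.2,.3): sleep(d); g.append(grab_frame("side").astype(float))
for a in(g[1],g[2]): print("pail",np.abs(a-g[0])[140:270,320:375].mean(),"bg",np.abs(a-g[0])[240:390,420:600].mean())
print(current_t())
E
```

```text
[ 0.4634 -0.013   0.0575] [-68.7   1.4  -0.8] -69.3330498309858 [-0.3, -0.3, 0.0, -0.5, -0.3, 0.3, 0.1, -0.3, 0.3, 0.5, 0.3, -0.1, -0.5, -0.7, 0.1, -0.1, -0.6, 0.1, 0.9, 1.2] seat [ 0.46668518 -0.01278818  0.219     ]
pail 1.8411655011655013 bg 1.944530864197531
pail 1.8157109557109556 bg 1.9357160493827161
28.3
```

The pail is level to within about 1.5°, and its frame difference equals camera noise, so it's still. Pressing the plunger.

```bash
python3 - <<'E'
from geo import *
import cv2
S=tool(ST[2]); P=T(ST,[.138,0,0])[0]
print("early hit",movel(P+[0,0,.135],S,v=.1,f_stop=4)); sleep(.2)
z=.135; f0=np.mean([current_ft_force()[2] for _ in range(5)])
print("stop",movel(P+[0,0,.1045],S,v=.015,f_stop=14)); print(current_tool_pos(),current_ft_force().round(2))
sleep(.4); print(current_tool_pos(),current_ft_force().round(2))
movel(P+[0,0,.135],S,v=.03); movel(P+[0,0,.32],S,v=.15); print(current_ft_force().round(2))
movel(np.array([.42,-.33,.36]),S,v=.2); print(current_t())
cv2.imwrite("pics/side6.png",grab_frame("side")[:,:,::-1]);cv2.imwrite("pics/top6.png",grab_frame("top")[:,:,::-1])
a=cv2.imread("pics/side6.png")[130:290,300:460]; b=cv2.imread("pics/top6.png")[130:290,300:460]
cv2.imwrite("pics/c6.png",np.hstack([cv2.resize(a,(400,400)),cv2.resize(b,(400,400))]))
E
```

```text
early hit False
stop True
[ 0.54362045 -0.21678578  0.11022665] [-1.59  0.27  6.23]
[ 0.54364593 -0.21676971  0.11026277] [-0.25  1.16  5.52]
[-0.54  0.39 -0.53]
35.825
```

View pics/c6.png

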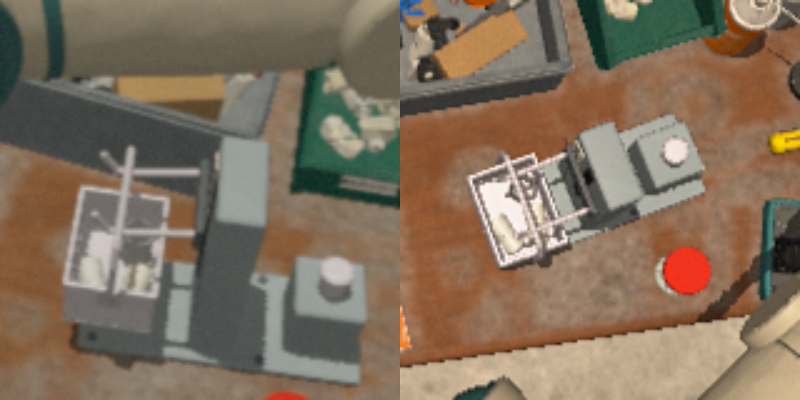

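The pail still hangs level on both prongs and the plunger is back up at (337,275) in the side crop. The press met a 14 N reaction after 11.8 mm of travel. The spring alone gives only about 6 N, so the plunger reached its stop.

```bash
python3 -c "
from rig import *
print(job_done(),current_t())"
```

```text
the job is handed in; nothing more can be done
the job is handed in; nothing more can be done
```

The pail hangs level, free and still across both prongs, lowered until they took its weight before release; the plunger was then pressed to its stop (judged from the 14 N reaction at 11.8 mm) and came back up, the other items were left alone, and the job was handed in at about 36 s.

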